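Pack the glue press and hold the clamp

ROBOT

A 6-joint arm with a two-finger parallel gripper is mounted at the origin on the work surface. World frame = base frame: x ahead of the robot, y to its left, z up, the work surface at z = 0. Lengths are in m, angles in degrees, forces in N, time in s.
With the tool pointing down it reaches from about 0.3 to 0.75 m from the base axis. Payload 8.5 kg.
Tool frame: the origin (TCP) lies between the finger pads; the fingertips stand env.finger_overhang ahead of it and the grasp point (between the pads) lies 2 mm behind it (env.finger_overhang is the distance from the TCP to the fingertips, in m); z points along the fingers, y is the line along which they close (so a half turn about z gives the same grasp; the last joint's range is limited). The gripper opens to 85 mm and grips with 20 to 120 N. Pads are 22 mm wide; open, the fingers measure 114 mm over their backs; the gripper's body (76 mm by 85 mm) begins 54 mm behind the grasp point. The pads swing forward as they close: fully open they stand 13 mm farther back than shut.
Start: joints at [-12.336, 21.807, 74.336, -0, 83.858, -12.336], TCP at [0.55, 0, 0.215] pointing down, gripper open.
Joint ranges: [-178.18, 178.18], [-50.72, 133.34], [12.68, 142.11], [-81.47, 261.47], [9.98, 163.14], [-165.26, 165.26]. Speed limits (degrees/s): [136.94, 136.94, 180, 180, 180, 180].

INTERFACE

Orientations are given as a 3x3 rotation matrix whose columns are the frame's x, y, z axes.
In Python, from rig import env gives the robot as it stands. The module is installed in compiled form; this text tells all that it offers.
- The arm moves only by the tool jog_arm, never from a script. Its arguments are lists of equal length, an entry for each row: "hand": the finger opening in m, from 0 to 0.0854; "travel": the shift along the world's x, y, z in m, a list of three; "yaw": the turn about the world's z in rad. A call has exactly 5 rows; each row shifts and turns the commanded pose from where the row before left it; what a row does not reach is not made up. A row lasts 1/8 s, in which the tool goes at most 62.5 mm and 10.7 degrees, less where a joint would pass 70% of its speed; a pose out of reach is approached as far as the arm can. A call is refused whole if a number of a shift passes 0.0625 or a number of a turn 0.188, either way. A call with a gripper value outside its range is refused whole. The fingers move at their own pace and stop on an object; "grip_force" is the grip in N (left out, the last holds). Time passes only in rows, so rows that do not move let the fingers close, or fill a call up. It gives the time, the measured TCP pose, the force, the opening and the grip force at its end, in the units of the state.
- env.observe(): the state, without advancing time (a new reading comes with each control period).
- env.get_image(name): name is "scene" or "side" or "wrist"; returns the picture (480x640x3 uint8, red, green, blue); there is no depth.
- env.calibration(name): a dict with "fx", "fy", "cx", "cy" (pixels), "position" and "rotation" of the camera in the world; the wrist camera has in their place "hand_eye" (4x4, takes a point from camera to tool coordinates, whose origin is the TCP and whose axes are the flange's). Camera axes: x right, y down, z forward; pixel columns grow to the right and rows downward; lengths in m; the calibration is good to about 2 mm. A picture is of the moment at which its call begins: read the wrist's pose just before it. calibration takes no time and is no camera call.
- env.close_job(): hands the job in; it is judged then, once.
The state is a dict: "time_s": time; "q": joint angles; "qvel": joint speeds; "joint_efforts": joint torques, N m; "position": TCP position; "tool_rot": TCP orientation; "ft_force": force on the tool from outside, world axes, zero at the start; "wrist_torque": the same for the moment, N m; "grip_width": finger opening in m; "gripper_force": force on a finger pad.
Only numpy, scipy, OpenCV 4.12 (cv2) and the standard library are available. Lean on these libraries where they do the work, as an engineer would, in place of code of your own. Each camera call takes 0.05 s, during which the arm holds its last target. There are 200 camera calls.

TASK

Push the knob of the small glue press all the way down to its stop once to feel the gap left above the wooden blank, and let it spring back up. Then lay packing slips flat on the blank, one on another under the plunger's foot, only as many as are needed (one may do) for the plunger to clamp the stack firmly before it reaches its stop, and finish while still pushing the knob down on the stack: keep holding it, do not let go. Leave the jar, the bowl and the spanner where they are.

Things in the scene. Friction and masses are not known exactly. Their poses are not given: they have to be found in the camera images.
- press: fixed grey steel C-frame press; origin on the bench on the vertical plunger axis, +x towards its column (60 mm wide, front 87 mm behind the axis). Open to -x and the sides. Base 20 mm high, 130 mm wide, from x -65 to +135 mm. Overhead arm 36 mm wide, underside 160 mm up, ends in a round plunger guide of radius 21 mm on the axis, 157 to 203 mm above the bench
- plunger (a joint): downward travel of the spring plunger in m: 0 = up, 0.030 = at its stop. The spring needs about 2.5 N to start and 7 N at the stop, and lifts the plunger again when let go
- head (a point): centre of the top of the black plunger knob (40 mm across, 16 mm thick), 250 mm above the bench when up, 220 mm at the stop; moves with the plunger
- foot (a point): centre of the underside of the round steel plunger foot (28 mm across), on the plunger axis, 123.5 mm above the bench when up, 93.5 mm at the stop; moves with the plunger
- blank_top (a point): centre of the flat top of the blank, on the plunger axis
- blank: fixed round wooden blank, 130 mm across, 40 mm thick, two layers of wood, on a screw pillar whose height differs from job to job: the gap between its top and the plunger foot at the stop is 3 to 18.5 mm. Origin at the centre of its underside. It cannot move
- slip0: loose plywood packing slip, 140 x 30 x 10 mm (x, y, z), 25 to 50 g, lying flat on the bench; origin at the centre of its underside, x along its length; all four slips are alike and either end may go under the plunger
- slip1: loose plywood packing slip, 140 x 30 x 10 mm (x, y, z), 25 to 50 g, lying flat on the bench; origin at the centre of its underside, x along its length; all four slips are alike and either end may go under the plunger
- slip2: loose plywood packing slip, 140 x 30 x 10 mm (x, y, z), 25 to 50 g, lying flat on the bench; origin at the centre of its underside, x along its length; all four slips are alike and either end may go under the plunger
- slip3: loose plywood packing slip, 140 x 30 x 10 mm (x, y, z), 25 to 50 g, lying flat on the bench; origin at the centre of its underside, x along its length; all four slips are alike and either end may go under the plunger
- wax: bystander: closed glass jar, 64 mm across, 60 mm high; origin under its centre
- bowl: bystander: small turned wooden bowl, 110 mm across, 50 mm high; origin under its centre
- spanner: bystander: steel spanner lying flat on the bench; origin at its underside
There are look-alikes about, which are no part of the job. Leave any turquoise look-alike of the slip1 alone. Leave any blue look-alike of the slip3 alone.

How it is judged (in metres and radians):
On the way, in this order (a step that is already met when the one before it is completed fails the run):
1. the plunger is pressed down to its stop over the empty blank (value of joint plunger above 0.0285 m and contact force between each of slip0, slip1, slip2, slip3 and blank below 0.05 N and contact force between each of slip0, slip1, slip2, slip3 and press below 0.05 N), for 0.1 s.
2. with the plunger back up, a slip lies flat on the blank (value of joint plunger below 0.006 m and ((contact force between slip0 and blank above 0.1 N and angle between slip0's own z axis and vertical below 0.15 rad and horizontal distance between slip0 and blank_top below 0.075 m) or (contact force between slip1 and blank above 0.1 N and angle between slip1's own z axis and vertical below 0.15 rad and horizontal distance between slip1 and blank_top below 0.075 m) or (contact force between slip2 and blank above 0.1 N and angle between slip2's own z axis and vertical below 0.15 rad and horizontal distance between slip2 and blank_top below 0.075 m) or (contact force between slip3 and blank above 0.1 N and angle between slip3's own z axis and vertical below 0.15 rad and horizontal distance between slip3 and blank_top below 0.075 m))), for 0.1 s.
At the end, for the whole second after the job is handed in: fingers press the knob (over 5 N); the plunger bears on a flat slip and a flat slip on the blank (over 3 N each); the plunger is at least 17.5 mm down (no slip too many); every slip is flat within 0.2 rad (in the stack 0.12), at rest and clear of the fingers; held to the end (contact force between the fingers and press above 5 N and value of joint plunger above 0.0175 m and velocity of joint plunger below 0.01 m/s and ((contact force between slip0 and press above 3 N and angle between slip0's own z axis and vertical below 0.12 rad and horizontal distance between slip0 and foot below 0.075 m and z of slip0 in the frame of foot between -0.014 and -0.006 m) or (contact force between slip1 and press above 3 N and angle between slip1's own z axis and vertical below 0.12 rad and horizontal distance between slip1 and foot below 0.075 m and z of slip1 in the frame of foot between -0.014 and -0.006 m) or (contact force between slip2 and press above 3 N and angle between slip2's own z axis and vertical below 0.12 rad and horizontal distance between slip2 and foot below 0.075 m and z of slip2 in the frame of foot between -0.014 and -0.006 m) or (contact force between slip3 and press above 3 N and angle between slip3's own z axis and vertical below 0.12 rad and horizontal distance between slip3 and foot below 0.075 m and z of slip3 in the frame of foot between -0.014 and -0.006 m)) and ((contact force between slip0 and blank above 3 N and angle between slip0's own z axis and vertical below 0.12 rad) or (contact force between slip1 and blank above 3 N and angle between slip1's own z axis and vertical below 0.12 rad) or (contact force between slip2 and blank above 3 N and angle between slip2's own z axis and vertical below 0.12 rad) or (contact force between slip3 and blank above 3 N and angle between slip3's own z axis and vertical below 0.12 rad)) and angle between each of slip0, slip1, slip2, slip3's own z axis and vertical below 0.2 rad and contact force between the fingers and slip0 below 0.5 N and contact force between the fingers and slip1 below 0.5 N and contact force between the fingers and slip2 below 0.5 N and contact force between the fingers and slip3 below 0.5 N and linear speed of each of slip0, slip1, slip2, slip3 below 0.02 m/s); the arm keeps its last pose, push and grip.
It fails at once if the jar, the bowl or the spanner is moved by more than 20 mm (distance of any of wax, bowl, spanner from where it was at the start of the episode above 0.02 m).
It also fails if it takes over 72 s, if anything falls off the work surface, if the arm or the gripper's body presses on something with over 40 N, if the wrist force passes 120 N, or if a joint passes its speed limit or range.

## Working session

There is one attempt and no reset: what is moved stays moved. The work goes in short steps, Python scripts to look and compute and a tool call to move; the robot and the scene stay as the last step left them, time stands still between calls to the robot, and variables do not carry over. Pictures are saved under pics/ and viewed, at most 10 in all, crops included, and the job is handed in when it is done.

Besides the shell and the picture viewer there is one more tool, called after ">>>" as name(argument=value, ...), one argument or row to a line, values as JSON. jog_arm: Moves the arm, as the interface text tells. Its arguments: {"type":"object","properties":{"hand":{"type":"array"},"travel":{"type":"array"},"yaw":{"type":"array"},"grip_force":{"type":"number"}},"required":["hand","travel","yaw"]}

```bash
mkdir -p pics
cat > h.py <<'E'
from rig import env
import numpy as np, cv2
def cam(n):
    c=env.calibration(n); return c
def ray(n,u,v,z):
    c=env.calibration(n); d=np.array(c['rotation'])@np.array([(u-c['cx'])/c['fx'],(v-c['cy'])/c['fy'],1]); p=np.array(c['position'])
    return p+d*(z-p[2])/d[2]
def proj(n,P):
    c=env.calibration(n); q=np.array(c['rotation']).T@(np.array(P)-np.array(c['position'])); return c['cx']+c['fx']*q[0]/q[2],c['cy']+c['fy']*q[1]/q[2]
def save(n,f):
    im=env.get_image(n); cv2.imwrite('pics/'+f,im[:,:,::-1]); return im
E
python3 - <<'E'
from h import *
for n in('scene','side'): save(n,n+'0.png'); c=cam(n); print(c['fx'],c['position'],np.round(c['rotation'],3).tolist())
print(env.finger_overhang,env.calibration('wrist')); o=env.observe(); print(o['time_s'],o['position'],o['ft_force'])
E
```

```text
485.5175408573 [1.45667028 0.09574555 0.91926002] [[-0.133, 0.626, -0.769], [0.991, 0.079, -0.108], [-0.007, -0.776, -0.631]]
546.3268651811854 [0.36104479 0.97912402 1.37914451] [[-0.981, -0.147, 0.122], [-0.191, 0.737, -0.648], [0.005, -0.66, -0.751]]
0.017 {'fx': 393.79444086013604, 'fy': 393.79444086013604, 'cx': 316.64247682531465, 'cy': 245.57810059981435, 'hand_eye': array([[ 1.20786028e-04, -9.48839911e-01, -3.15757516e-01,
         8.15145666e-02],
       [ 9.99999343e-01,  4.74550014e-04, -1.04347807e-03,
         6.38397864e-04],
       [ 1.13993638e-03, -3.15757182e-01,  9.48839345e-01,
        -1.57807716e-01],
       [ 0.00000000e+00,  0.00000000e+00,  0.00000000e+00,
         1.00000000e+00]])}
0.1 [5.49713309e-01 5.67095343e-05 2.14683237e-01] [0.2828307  0.07107811 0.38395274]
```

View pics/scene0.png

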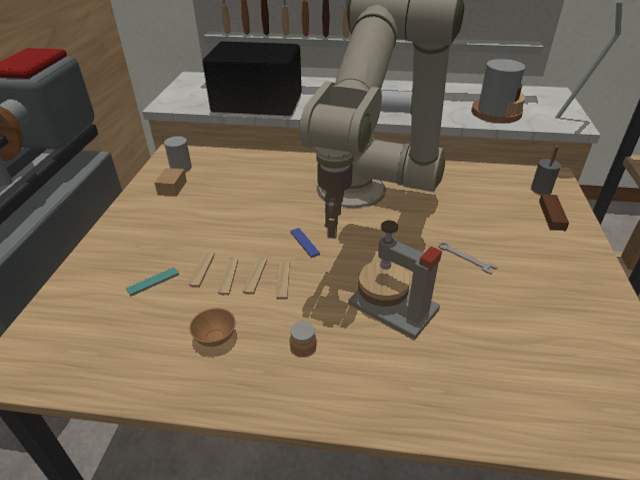

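View pics/side0.png

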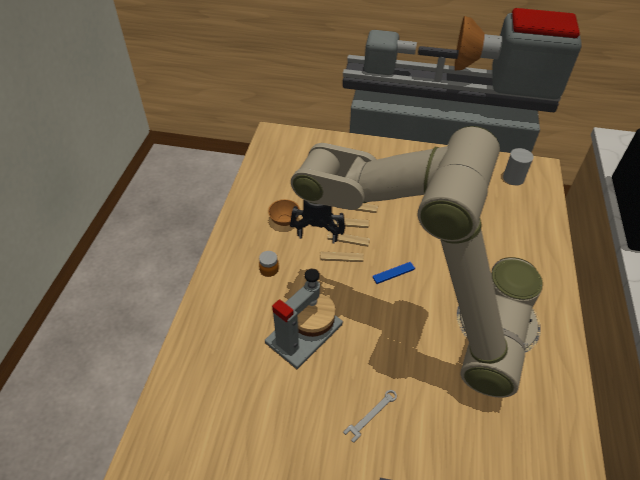

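The scene view shows four plain plywood slips at (202,268), (228,275), (256,274) and (284,279). These match the description. The turquoise bar (153,281) and the blue bar (305,242) are look-alikes, so I'll leave them alone. The press knob is at (390,228), the bowl at (213,328), the jar at (303,338) and the spanner at (467,257). I'll enlarge this to confirm.

Run:
```python
import cv2
a=cv2.imread('pics/scene0.png')
c=cv2.resize(a[235:305,180:300],(800,467),interpolation=cv2.INTER_CUBIC); cv2.imwrite('pics/c1.png',c)
c=cv2.resize(a[215:335,340:450],(550,600),interpolation=cv2.INTER_CUBIC); cv2.imwrite('pics/c2.png',c)
```

```text
(no output)
```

View pics/c1.png

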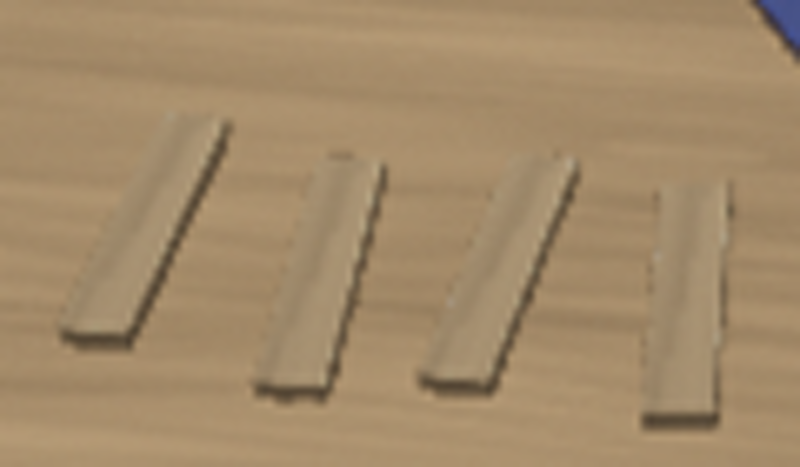

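View pics/c2.png

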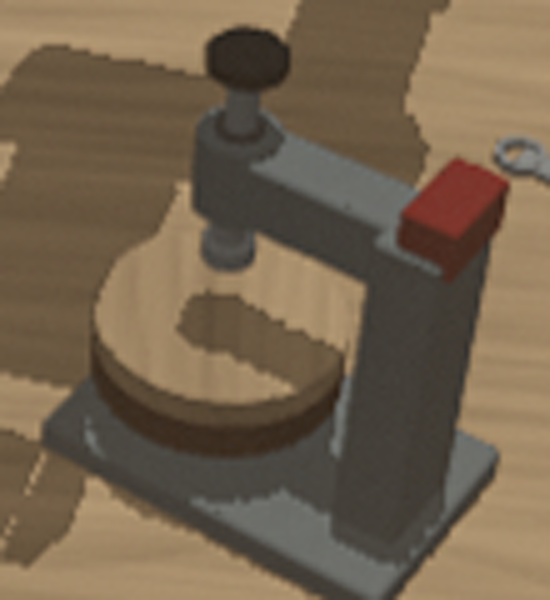

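Crop 1 confirms four alike plain plywood slips. Crop 2 shows the knob top at about (248,52) in the crop, the base top corners at (45,425), (375,590) and (497,455), and the blank top spanning columns 93–350.

Run:
```python
from h import *
S={'A':[(170,116),(230,122),(130,335),(62,330)],'B':[(322,160),(384,163),(326,388),(256,384)],'C':[(515,155),(578,160),(492,380),(420,376)],'D':[(660,185),(728,185),(716,413),(643,413)]}
for k,v in S.items():
    p=[ray('scene',180+x/6.667-.5,235+y/6.667-.5,.01)[:2] for x,y in v]; d=(p[0]+p[1]-p[2]-p[3])/2
    print(k,np.round(np.mean(p,0),4),'L',np.linalg.norm(d).round(3),'W',np.linalg.norm(p[0]-p[1]).round(3),'yaw',np.degrees(np.arctan2(d[1],d[0])).round(1))
r=lambda x,y,z:ray('scene',340+x/5-.5,215+y/5-.5,z)[:2].round(4)
print('knob',r(248,50,.25),'side',ray('side',312.5,272.5,.25).round(4))
b=[r(45,425,.02),r(375,597,.02),r(497,455,.02)]
print('base',b,[np.linalg.norm(b[0]-b[1]),np.linalg.norm(b[1]-b[2])],np.degrees(np.arctan2(*(b[1]-b[0])[::-1])))
print('bowl',ray('scene',213,325,.04),'jar',ray('scene',303,331,.06),'spanner',ray('scene',440,246,0),ray('scene',493,269,0),'blue',ray('scene',305,242,.01))
```

```text
A [ 0.4822 -0.3804] L 0.137 W 0.028 yaw -180.0
B [ 0.502  -0.2989] L 0.139 W 0.027 yaw -174.5
C [ 0.489  -0.2253] L 0.138 W 0.028 yaw 177.9
D [ 0.498  -0.1453] L 0.138 W 0.029 yaw -171.3
knob [0.5387 0.1275] side [0.5393 0.1236 0.25  ]
base [array([0.5648, 0.0424]), array([0.6601, 0.21  ]), array([0.5569, 0.2731])] [np.float64(0.19280002593360823), np.float64(0.12096218417340196)] 60.37675778458698
bowl [ 0.71151913 -0.27158066  0.04      ] jar [ 0.71964796 -0.05055116  0.06      ] spanner [2.85913229e-01 2.93549470e-01 1.11022302e-16] [0.37235835 0.43651526 0.        ] blue [ 0.33005369 -0.10968426  0.01      ]
```

>>> jog_arm(
  hand=[0, 0, 0, 0, 0],
  travel=[
    [0, 0, 0.035],
    [0, 0, 0.035],
    [-0.011, 0.0625, 0],
    [0, 0.0625, 0],
    [0, 0, -0.005],
  ],
  yaw=[0, 0, 0, 0, 0],
  grip_force=30,
)

```text
time_s: 0.72
position: [0.5385, 0.1276, 0.2802]
tool_rot: [[-0.005, 1.0, 0.0], [1.0, 0.005, 0.001], [0.001, 0.0, -1.0]]
ft_force: [0.5, -0.8, -0.1]
grip_width: 0.0005
gripper_force: 0.0
```

>>> jog_arm(
  hand=[0, 0, 0, 0, 0],
  travel=[
    [0, 0, -0.006],
    [0, 0, -0.006],
    [0, 0, -0.006],
    [0, 0, -0.005],
    [0, 0, 0],
  ],
  yaw=[0, 0, 0, 0, 0],
)

```text
time_s: 1.35
position: [0.5391, 0.1238, 0.2568]
tool_rot: [[0.001, 1.0, -0.001], [1.0, -0.001, 0.0], [0.0, -0.001, -1.0]]
ft_force: [0.8, 0.6, 0.5]
grip_width: 0.0
gripper_force: 0.0
```

Run:
```python
from h import *
print(env.observe()['position'],env.observe()['ft_force'])
a=save('side','s1.png'); b=save('scene','s2.png')
c=np.hstack([cv2.resize(x,(400,480),interpolation=cv2.INTER_CUBIC) for x in (a[220:364,252:372],b[190:334,335:455])])
cv2.imwrite('pics/c3.png',c[:,:,::-1])
```

```text
[0.53907711 0.12375455 0.25684789] [0.77738424 0.56591666 0.5229146 ]
```

View pics/c3.png

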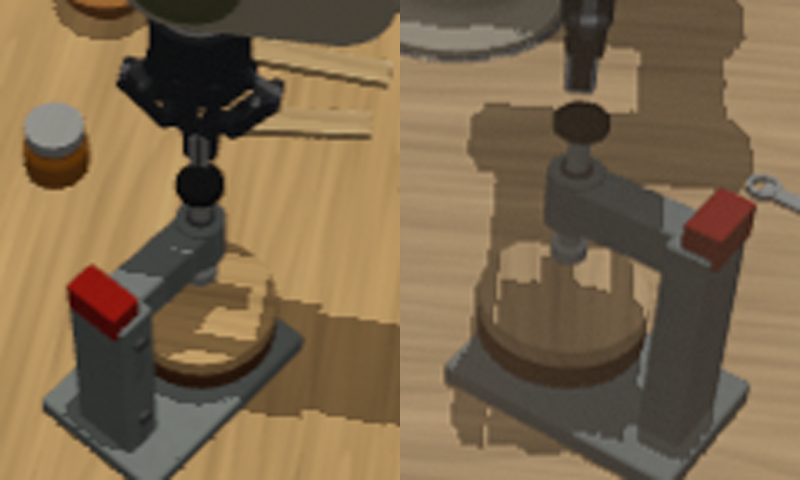

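In both views the fingertips are still off the knob. In the scene crop the tip is at (580,90), scene (389,217), and the knob top is at (581,118), scene (389.3,225.4). I'll check against the projections.

Run:
```python
from h import *
p=[.539,.1238]
for z in(.24,.25,.26):print(z,proj('scene',p+[z]),proj('side',p+[z]))
A=[];b=[]
def tri(u,v):
    A=np.zeros((3,3));b=np.zeros(3)
    for n,q in(('scene',u),('side',v)):
        c=env.calibration(n);d=np.array(c['rotation'])@[(q[0]-c['cx'])/c['fx'],(q[1]-c['cy'])/c['fy'],1];d/=np.linalg.norm(d);M=np.eye(3)-np.outer(d,d);A+=M;b+=M@np.array(c['position'])
    return np.linalg.solve(A,b)
print('tip',tri((389,216.5),(252+200*.3,220+165*.3)),'knob',tri((389.3,225),(252+200*.3,220+181*.3)))
```

```text
0.24 (np.float64(387.1462396316241), np.float64(227.91607600915663)) (np.float64(312.61373440642), np.float64(274.90583605543964))
0.25 (np.float64(387.4905867453152), np.float64(224.4569722588331)) (np.float64(312.60003484851455), np.float64(272.56725268003913))
0.26 (np.float64(387.83881842233905), np.float64(220.95884652441876)) (np.float64(312.5861900405555), np.float64(270.203874390593))
tip [0.53854296 0.12722823 0.27056034] knob [0.53945382 0.12835272 0.24884301]
```

>>> jog_arm(
  hand=[0, 0, 0, 0, 0],
  travel=[
    [0, 0, -0.004],
    [0, 0, -0.004],
    [0, 0, -0.004],
    [0, 0, 0],
    [0, 0, 0],
  ],
  yaw=[0, 0, 0, 0, 0],
)

```text
time_s: 2.08
position: [0.5392, 0.1241, 0.2453]
tool_rot: [[-0.0, 1.0, 0.0], [1.0, 0.0, -0.0], [-0.0, 0.0, -1.0]]
ft_force: [-0.8, 0.2, 0.6]
grip_width: 0.0001
gripper_force: 0.0
```

>>> jog_arm(
  hand=[0, 0, 0, 0, 0],
  travel=[
    [0, 0, -0.004],
    [0, 0, -0.004],
    [0, 0, -0.004],
    [0, 0, 0],
    [0, 0, 0],
  ],
  yaw=[0, 0, 0, 0, 0],
)

```text
time_s: 2.7
position: [0.5391, 0.1241, 0.2335]
tool_rot: [[-0.0, 1.0, 0.0], [1.0, 0.0, -0.0], [-0.0, 0.0, -1.0]]
ft_force: [-1.5, -0.6, 1.9]
grip_width: 0.0001
gripper_force: 1.2
```

Run:
```python
from h import *
a=save('side','s3.png'); b=save('scene','s4.png')
c=np.hstack([cv2.resize(x,(400,480),interpolation=cv2.INTER_CUBIC) for x in (a[220:364,252:372],b[190:334,335:455])])
cv2.imwrite('pics/c4.png',c[:,:,::-1])
```

```text
(no output)
```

View pics/c4.png

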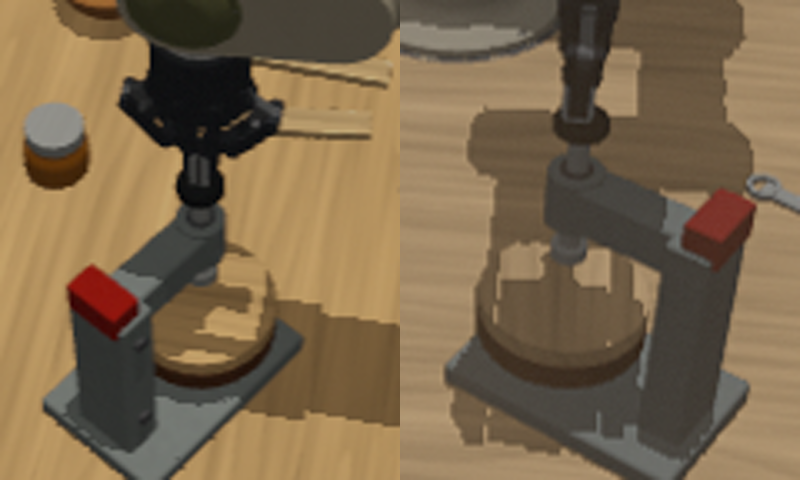

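The fingers now sit on the middle of the knob: side crop (200,180), scene crop (580,118). By force and image the fingertips are about 30 mm higher than the nominal overhang implies. I'll rely on the felt heights and press on.

>>> jog_arm(
  hand=[0, 0, 0, 0, 0],
  travel=[
    [0, 0, -0.006],
    [0, 0, -0.006],
    [0, 0, -0.004],
    [0, 0, 0],
    [0, 0, 0],
  ],
  yaw=[0, 0, 0, 0, 0],
)

```text
time_s: 3.42
position: [0.5393, 0.1241, 0.2174]
tool_rot: [[-0.0, 1.0, 0.0], [1.0, 0.0, 0.0], [0.0, 0.0, -1.0]]
ft_force: [0.2, -0.8, 5.6]
grip_width: -0.0
gripper_force: 2.4
```

>>> jog_arm(
  hand=[0, 0, 0, 0, 0],
  travel=[
    [0, 0, -0.004],
    [0, 0, -0.004],
    [0, 0, -0.002],
    [0, 0, 0],
    [0, 0, 0],
  ],
  yaw=[0, 0, 0, 0, 0],
)

```text
time_s: 4.05
position: [0.5393, 0.1241, 0.2077]
tool_rot: [[-0.0, 1.0, 0.001], [1.0, 0.0, -0.0], [-0.0, 0.001, -1.0]]
ft_force: [-1.0, 0.1, 6.0]
grip_width: -0.0005
gripper_force: 3.1
```

>>> jog_arm(
  hand=[0, 0, 0, 0, 0],
  travel=[
    [0, 0, -0.002],
    [0, 0, -0.002],
    [0, 0, 0],
    [0, 0, 0],
    [0, 0, 0],
  ],
  yaw=[0, 0, 0, 0, 0],
)

```text
time_s: 4.68
position: [0.5393, 0.124, 0.2044]
tool_rot: [[-0.0, 1.0, 0.002], [1.0, 0.0, -0.0], [-0.0, 0.002, -1.0]]
ft_force: [-1.5, 0.6, 11.2]
grip_width: -0.0
gripper_force: 5.5
```

>>> jog_arm(
  hand=[0, 0, 0, 0, 0],
  travel=[
    [0, 0, -0.001],
    [0, 0, -0.001],
    [0, 0, 0],
    [0, 0, 0],
    [0, 0, 0],
  ],
  yaw=[0, 0, 0, 0, 0],
)

```text
time_s: 5.3
position: [0.5395, 0.1241, 0.2043]
tool_rot: [[-0.0, 1.0, 0.004], [1.0, 0.0, -0.0], [-0.0, 0.004, -1.0]]
ft_force: [-6.6, -0.8, 23.1]
grip_width: -0.0001
gripper_force: 11.6
```

The stop is felt at reported z ≈ 0.2044. Force climbs from 11 N to 23 N with no further travel, which puts the fingertips about 15.6 mm above the reported TCP. Next I'll estimate the blank height from the first scene image, then let the knob up.

Run:
```python
from h import *
t=np.linspace(0,2*np.pi,181)
for h in(.035,.045,.0505,.075,.08,.085,.0905):
    P=np.array([proj('scene',[.540+.065*np.cos(a),.127+.065*np.sin(a),h]) for a in t]); Q=(P-[339.5,214.5])*5
    print(h,'L',Q[:,0].min().round(),'R',Q[:,0].max().round(),'top',Q[:,1].min().round(),'bot',Q[:,1].max().round())
print('foot',(np.array(proj('scene',[.540,.127,.1235]))-[339.5,214.5])*5)
```

```text
0.035 L 87.0 R 339.0 top 301.0 bot 477.0
0.045 L 88.0 R 342.0 top 287.0 bot 463.0
0.0505 L 88.0 R 343.0 top 279.0 bot 455.0
0.075 L 90.0 R 348.0 top 245.0 bot 420.0
0.08 L 91.0 R 349.0 top 238.0 bot 413.0
0.085 L 91.0 R 350.0 top 230.0 bot 405.0
0.0905 L 92.0 R 351.0 top 223.0 bot 397.0
foot [225.92207026 257.08261354]
```

>>> jog_arm(
  hand=[0, 0, 0, 0, 0],
  travel=[
    [0, 0, 0.01],
    [0, 0, 0.015],
    [0, 0, 0.02],
    [0, 0, 0.03],
    [0, -0.04, 0.03],
  ],
  yaw=[0, 0, 0, 0, 0],
)

```text
time_s: 5.92
position: [0.5388, 0.0851, 0.3064]
tool_rot: [[-0.003, 1.0, -0.002], [1.0, 0.003, 0.0], [0.0, -0.002, -1.0]]
ft_force: [0.3, -0.2, 0.5]
grip_width: -0.0004
gripper_force: 0.0
```

The rim of the blank top fits h ≈ 0.085–0.09, so the gap is below 10 mm and one slip should do. I'll verify that by pressing. Next I'll pick the nearest slip at (.498,-.145).

>>> jog_arm(
  hand=[0, 0, 0, 0, 0],
  travel=[
    [-0.0116, -0.03, -0.01],
    [-0.0116, -0.03, -0.015],
    [-0.0116, -0.03, -0.025],
    [-0.0116, -0.03, -0.025],
    [-0.0116, -0.03, -0.025],
  ],
  yaw=[-0.177, -0.177, -0.177, -0.177, -0.177],
)

```text
time_s: 6.55
position: [0.4803, -0.0667, 0.205]
tool_rot: [[0.778, 0.629, -0.001], [0.629, -0.778, 0.0], [-0.001, -0.001, -1.0]]
ft_force: [0.3, 0.5, -0.9]
grip_width: 0.0003
gripper_force: 0.0
```

>>> jog_arm(
  hand=[0.05, 0.05, 0.05, 0.05, 0.05],
  travel=[
    [-0.0116, -0.03, -0.025],
    [-0.0116, -0.03, -0.025],
    [-0.0116, -0.029, -0.025],
    [0, 0, 0],
    [0, 0, 0],
  ],
  yaw=[-0.177, -0.177, -0.177, 0, 0],
)

```text
time_s: 7.18
position: [0.4466, -0.1546, 0.1315]
tool_rot: [[0.988, 0.156, 0.0], [0.156, -0.988, 0.0], [0.0, -0.0, -1.0]]
ft_force: [-0.2, 0.7, -0.7]
grip_width: 0.0499
gripper_force: 0.0
```

Run:
```python
from h import *
o=env.observe();print(o['time_s'],o['position'],o['tool_rot'],o['grip_width'],o['q'])
save('wrist','w1.png')
T=np.eye(4);T[:3,:3]=o['tool_rot'];T[:3,3]=o['position']
c=env.calibration('wrist');C=np.linalg.inv(T@c['hand_eye'])
def pw(P):
    q=C@np.r_[P,1];return (c['fx']*q[0]/q[2]+c['cx'],c['fy']*q[1]/q[2]+c['cy'])
u=np.array([.988,.151,0]);v=np.array([-.151,.988,0])
for a,b in((-.07,-.015),(-.07,.015),(.07,.015),(.07,-.015)):print(np.round(pw(np.array([.498,-.145,.01])+a*u+b*v),0))
```

```text
7.175 [ 0.44658462 -0.15460657  0.13152878] [[ 9.87744847e-01  1.56077132e-01  2.13488737e-04]
 [ 1.56077101e-01 -9.87744863e-01  1.53213176e-04]
 [ 2.34785476e-04 -1.18014822e-04 -9.99999965e-01]] 0.049902892609392104 [-3.35006069e+01  1.90826429e+01  9.40545199e+01  1.53030252e-02
  6.68574832e+01  4.75141084e+01]
[335. 254.]
[295. 253.]
[292.  47.]
[339.  48.]
```

View pics/w1.png

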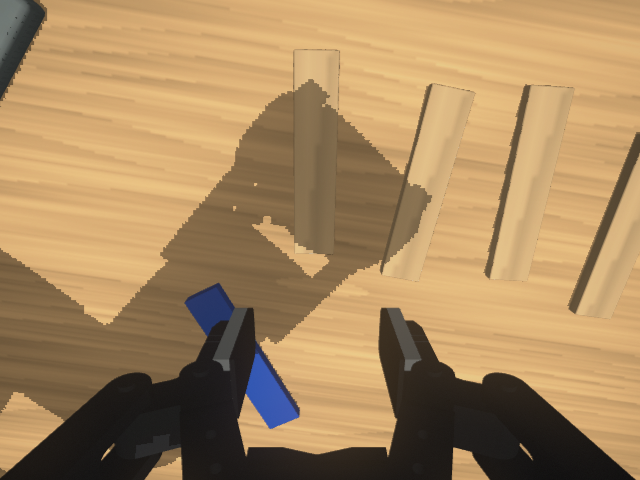

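The wrist view shows the slip's corners at (294,50), (339,50), (334,252) and (295,252). They match my projection within 2 px, and the slip is centred between the pads at (243,310) and (390,310). The pads do sit about 20 mm short of the nominal TCP, so I'll descend by feel.

>>> jog_arm(
  hand=[0.05, 0.05, 0.05, 0.05, 0.05],
  travel=[
    [0, 0, -0.04],
    [0, 0, -0.04],
    [0, 0, -0.04],
    [0, 0, -0.015],
    [0, 0, 0],
  ],
  yaw=[0, 0, 0, 0, 0],
)

```text
time_s: 7.85
position: [0.4466, -0.1542, -0.004]
tool_rot: [[0.988, 0.156, -0.001], [0.156, -0.988, 0.001], [-0.001, -0.001, -1.0]]
ft_force: [0.3, -1.1, -0.6]
grip_width: 0.0499
gripper_force: 0.0
```

>>> jog_arm(
  hand=[0.05, 0.05, 0.05, 0.05, 0.05],
  travel=[
    [0, 0, -0.006],
    [0, 0, -0.004],
    [0, 0, -0.003],
    [0, 0, 0],
    [0, 0, 0],
  ],
  yaw=[0, 0, 0, 0, 0],
)

```text
time_s: 8.48
position: [0.4464, -0.155, -0.0166]
tool_rot: [[0.988, 0.154, 0.0], [0.154, -0.988, -0.0], [0.0, 0.0, -1.0]]
ft_force: [0.0, -0.5, -0.3]
grip_width: 0.0501
gripper_force: 0.0
```

>>> jog_arm(
  hand=[0.02, 0.02, 0.02, 0.02, 0.02],
  travel=[
    [0, 0, 0],
    [0, 0, 0],
    [0, 0, 0],
    [0, 0, 0],
    [0, 0, 0],
  ],
  yaw=[0, 0, 0, 0, 0],
  grip_force=40,
)

```text
time_s: 9.1
position: [0.4465, -0.1551, -0.0163]
tool_rot: [[0.988, 0.154, 0.001], [0.154, -0.988, -0.0], [0.0, 0.0, -1.0]]
ft_force: [-0.2, 0.3, 5.8]
grip_width: 0.0286
gripper_force: 42.2
```

>>> jog_arm(
  hand=[0.02, 0.02, 0.02, 0.02, 0.02],
  travel=[
    [0, 0, 0.01],
    [0, 0, 0.02],
    [0, 0, 0.04],
    [0, 0, 0.05],
    [0, 0, 0],
  ],
  yaw=[0, 0, 0, 0, 0],
)

```text
time_s: 9.72
position: [0.4478, -0.1558, 0.1067]
tool_rot: [[0.988, 0.154, 0.006], [0.154, -0.988, -0.004], [0.006, 0.005, -1.0]]
ft_force: [0.3, -0.0, -0.1]
grip_width: 0.0287
gripper_force: 39.6
```

>>> jog_arm(
  hand=[0.02, 0.02, 0.02, 0.02, 0.02],
  travel=[
    [-0.002, 0.021, 0],
    [-0.002, 0.021, 0],
    [-0.002, 0.021, 0],
    [-0.002, 0.021, -0.01],
    [-0.002, 0.021, -0.01],
  ],
  yaw=[0.179, 0.179, 0.179, 0.179, 0.179],
)

```text
time_s: 10.35
position: [0.4358, -0.0491, 0.0825]
tool_rot: [[0.493, 0.87, -0.001], [0.87, -0.493, 0.0], [-0.0, -0.001, -1.0]]
ft_force: [-0.5, -0.4, 0.6]
grip_width: 0.0292
gripper_force: 39.6
```

>>> jog_arm(
  hand=[0.02, 0.02, 0.02, 0.02, 0.02],
  travel=[
    [0, 0, 0],
    [0, 0, 0],
    [0, 0, 0],
    [0, 0, 0],
    [0, 0, 0],
  ],
  yaw=[0, 0, 0, 0, 0],
)

```text
time_s: 10.98
position: [0.4364, -0.0502, 0.0833]
tool_rot: [[0.498, 0.867, 0.0], [0.867, -0.498, -0.0], [0.0, 0.0, -1.0]]
ft_force: [-0.4, 0.2, -0.3]
grip_width: 0.0285
gripper_force: 39.6
```

Run:
```python
from h import *
o=env.observe();print(o['time_s'],o['position'])
save('wrist','w2.png')
```

```text
10.975 [ 0.4363814  -0.0502132   0.08328797]
```

View pics/w2.png

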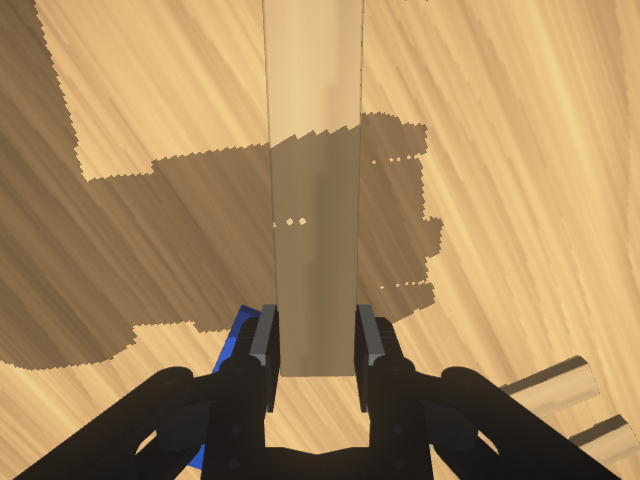

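The wrist view shows the slip level and straight in the pads: pad tips at rows 305–365, slip edges at columns 280 and 355. Now I'll insert it along the press axis.

>>> jog_arm(
  hand=[0.02, 0.02, 0.02, 0.02, 0.02],
  travel=[
    [0.011, 0.0186, 0.002],
    [0.011, 0.0186, 0],
    [0.011, 0.0186, 0],
    [0.011, 0.0186, 0],
    [0.011, 0.0186, 0],
  ],
  yaw=[0, 0, 0, 0, 0],
)

```text
time_s: 11.65
position: [0.4917, 0.0436, 0.0852]
tool_rot: [[0.498, 0.867, -0.0], [0.867, -0.498, -0.0], [-0.0, -0.0, -1.0]]
ft_force: [-0.0, -0.7, -0.4]
grip_width: 0.029
gripper_force: 39.6
```

>>> jog_arm(
  hand=[0.02, 0.02, 0.02, 0.02, 0.02],
  travel=[
    [0, 0, -0.004],
    [0, 0, -0.004],
    [0, 0, -0.002],
    [0, 0, 0],
    [0, 0, 0],
  ],
  yaw=[0, 0, 0, 0, 0],
)

```text
time_s: 12.28
position: [0.4914, 0.0428, 0.0753]
tool_rot: [[0.498, 0.867, 0.0], [0.867, -0.498, -0.0], [0.0, 0.0, -1.0]]
ft_force: [-0.7, 0.5, -0.6]
grip_width: 0.029
gripper_force: 39.6
```

>>> jog_arm(
  hand=[0.02, 0.02, 0.02, 0.02, 0.02],
  travel=[
    [0, 0, -0.0015],
    [0, 0, -0.0015],
    [0, 0, 0],
    [0, 0, 0],
    [0, 0, 0],
  ],
  yaw=[0, 0, 0, 0, 0],
)

```text
time_s: 12.9
position: [0.4914, 0.0431, 0.0723]
tool_rot: [[0.498, 0.867, 0.0], [0.867, -0.498, -0.0], [0.0, 0.0, -1.0]]
ft_force: [0.3, 0.3, -0.4]
grip_width: 0.0289
gripper_force: 39.6
```

>>> jog_arm(
  hand=[0.02, 0.02, 0.02, 0.02, 0.02],
  travel=[
    [0, 0, -0.001],
    [0, 0, -0.001],
    [0, 0, 0],
    [0, 0, 0],
    [0, 0, 0],
  ],
  yaw=[0, 0, 0, 0, 0],
)

```text
time_s: 13.52
position: [0.4913, 0.0431, 0.0702]
tool_rot: [[0.498, 0.867, 0.0], [0.867, -0.498, 0.0], [0.0, -0.0, -1.0]]
ft_force: [0.8, 0.0, -0.3]
grip_width: 0.029
gripper_force: 39.6
```

Underside is at about 0.0865 and there is no contact yet, so I'll keep going.

>>> jog_arm(
  hand=[0.02, 0.02, 0.02, 0.02, 0.02],
  travel=[
    [0, 0, -0.001],
    [0, 0, -0.001],
    [0, 0, 0],
    [0, 0, 0],
    [0, 0, 0],
  ],
  yaw=[0, 0, 0, 0, 0],
)

```text
time_s: 14.15
position: [0.4915, 0.0429, 0.0689]
tool_rot: [[0.498, 0.867, 0.001], [0.867, -0.498, -0.0], [0.0, 0.001, -1.0]]
ft_force: [-2.1, 0.1, 8.2]
grip_width: 0.0288
gripper_force: 40.6
```

>>> jog_arm(
  hand=[0.02, 0.02, 0.02, 0.02, 0.02],
  travel=[
    [0, 0, -0.001],
    [0, 0, -0.001],
    [0, 0, 0],
    [0, 0, 0],
    [0, 0, 0],
  ],
  yaw=[0, 0, 0, 0, 0],
)

```text
time_s: 14.78
position: [0.4913, 0.0428, 0.0671]
tool_rot: [[0.497, 0.867, 0.001], [0.867, -0.497, -0.001], [-0.0, 0.001, -1.0]]
ft_force: [-4.4, -1.3, 10.5]
grip_width: 0.0289
gripper_force: 41.4
```

Contact came at z ≈ 0.069, so the blank top is about 0.0855, the gap is about 8 mm and one slip suffices. I'll release it.

>>> jog_arm(
  hand=[0.02, 0.02, 0.055, 0.055, 0.055],
  travel=[
    [0, 0, 0.0018],
    [0, 0, 0],
    [0, 0, 0],
    [0, 0, 0],
    [0, 0, 0],
  ],
  yaw=[0, 0, 0, 0, 0],
)

```text
time_s: 15.4
position: [0.4913, 0.0431, 0.0679]
tool_rot: [[0.498, 0.867, -0.0], [0.867, -0.498, 0.0], [-0.0, -0.0, -1.0]]
ft_force: [-0.7, -0.2, -0.7]
grip_width: 0.055
gripper_force: 0.0
```

>>> jog_arm(
  hand=[0.055, 0.055, 0.055, 0.055, 0.055],
  travel=[
    [0, 0, 0.015],
    [-0.01, -0.018, 0.03],
    [-0.01, -0.018, 0.05],
    [0, 0, 0.06],
    [0, 0, 0.06],
  ],
  yaw=[0, 0, 0, 0, 0],
)

```text
time_s: 16.02
position: [0.4708, 0.0069, 0.285]
tool_rot: [[0.498, 0.867, 0.0], [0.867, -0.498, 0.0], [0.0, 0.0, -1.0]]
ft_force: [1.0, -0.5, -0.7]
grip_width: 0.0549
gripper_force: 0.0
```

Run:
```python
from h import *
a=save('side','s5.png'); b=save('scene','s6.png')
c=np.hstack([cv2.resize(x,(400,480),interpolation=cv2.INTER_CUBIC) for x in (a[220:364,252:372],b[190:334,335:455])])
cv2.imwrite('pics/c5.png',c[:,:,::-1])
```

```text
(no output)
```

View pics/c5.png

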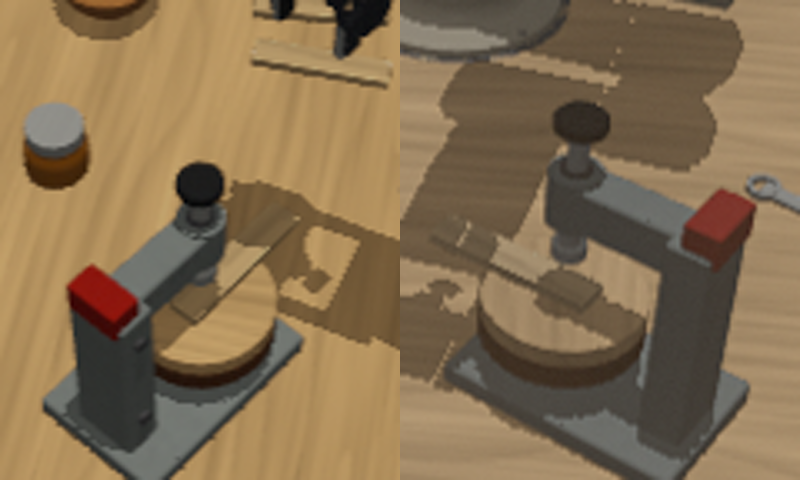

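The slip lies flat on the blank under the foot: its near end is at scene crop (595,290) and the foot is at (568,250) above it. The plunger is up. Now I'll press the knob.

>>> jog_arm(
  hand=[0, 0, 0, 0, 0],
  travel=[
    [0.0228, 0.039, 0],
    [0.0228, 0.039, 0],
    [0.0228, 0.039, 0],
    [0, 0, -0.02],
    [0, 0, -0.02],
  ],
  yaw=[0, 0, 0, 0, 0],
)

```text
time_s: 16.75
position: [0.5396, 0.1247, 0.2414]
tool_rot: [[0.497, 0.868, -0.001], [0.868, -0.497, -0.0], [-0.001, -0.001, -1.0]]
ft_force: [0.2, -0.2, -0.2]
grip_width: 0.0003
gripper_force: 0.0
```

>>> jog_arm(
  hand=[0, 0, 0, 0, 0],
  travel=[
    [0, 0, -0.008],
    [0, 0, -0.008],
    [0, 0, -0.008],
    [0, 0, -0.006],
    [0, 0, 0],
  ],
  yaw=[0, 0, 0, 0, 0],
)

```text
time_s: 17.38
position: [0.5397, 0.1241, 0.2131]
tool_rot: [[0.498, 0.867, -0.0], [0.867, -0.498, 0.0], [0.0, -0.0, -1.0]]
ft_force: [-4.5, 0.3, 5.0]
grip_width: 0.0001
gripper_force: 2.7
```

>>> jog_arm(
  hand=[0, 0, 0, 0, 0],
  travel=[
    [0, 0, -0.002],
    [0, 0, -0.002],
    [0, 0, -0.001],
    [0, 0, 0],
    [0, 0, 0],
  ],
  yaw=[0, 0, 0, 0, 0],
)

```text
time_s: 18.0
position: [0.5397, 0.1241, 0.2086]
tool_rot: [[0.498, 0.867, 0.001], [0.867, -0.498, 0.0], [0.0, 0.0, -1.0]]
ft_force: [-4.0, 1.0, 6.1]
grip_width: 0.0004
gripper_force: 3.1
```

>>> jog_arm(
  hand=[0, 0, 0, 0, 0],
  travel=[
    [0, 0, -0.001],
    [0, 0, -0.001],
    [0, 0, 0],
    [0, 0, 0],
    [0, 0, 0],
  ],
  yaw=[0, 0, 0, 0, 0],
)

```text
time_s: 18.62
position: [0.5397, 0.1241, 0.2069]
tool_rot: [[0.498, 0.867, 0.001], [0.867, -0.498, 0.0], [0.0, 0.001, -1.0]]
ft_force: [-4.3, 0.9, 7.4]
grip_width: -0.0002
gripper_force: 3.9
```

>>> jog_arm(
  hand=[0, 0, 0, 0, 0],
  travel=[
    [0, 0, -0.0005],
    [0, 0, -0.0005],
    [0, 0, 0],
    [0, 0, 0],
    [0, 0, 0],
  ],
  yaw=[0, 0, 0, 0, 0],
)

```text
time_s: 19.25
position: [0.5397, 0.1241, 0.2068]
tool_rot: [[0.498, 0.867, 0.002], [0.867, -0.498, -0.0], [0.001, 0.002, -1.0]]
ft_force: [-6.4, 0.9, 13.4]
grip_width: 0.0002
gripper_force: 7.0
```

>>> jog_arm(
  hand=[0, 0, 0, 0, 0],
  travel=[
    [0, 0, -0.0005],
    [0, 0, -0.0005],
    [0, 0, 0],
    [0, 0, 0],
    [0, 0, 0],
  ],
  yaw=[0, 0, 0, 0, 0],
)

```text
time_s: 19.88
position: [0.5398, 0.1241, 0.2068]
tool_rot: [[0.498, 0.867, 0.003], [0.867, -0.498, -0.0], [0.001, 0.003, -1.0]]
ft_force: [-8.3, 0.3, 19.9]
grip_width: 0.0004
gripper_force: 10.1
```

The plunger is clamped at z 0.2068, 2.4 mm short of the felt stop at 0.2044. It is steady at 20 N, so I'm handing in while holding.

```bash
python3 -c "
from h import *
o=env.observe();print(o['ft_force'],o['position']);print(env.close_job())"
```

```text
[-8.28003878  0.31409902 19.89121489] [0.53981093 0.12407293 0.2067943 ]
the job is handed in; nothing more can be done
None
```

I handed the job in at about 20 s with the arm still pushing the knob at about 20 N: the felt gap was about 8 mm, so one slip is clamped under the foot, about 2.4 mm short of the stop; no verdict was returned.

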